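# Tip the treat carton onto its mat

### The arm

A 7-joint arm with a two-finger parallel gripper is mounted at the origin on the work surface. World frame = base frame: x ahead of the robot, y to its left, z up, the work surface at z = 0. Lengths are in m, angles in rad, forces in N, time in s.
With the tool pointing down it reaches from about 0.425 to 0.925 m from the base axis. Payload 6.8 kg.
Tool frame: the origin (TCP) lies midway between the tips of the shut fingers; the grasp point (between the pads) lies r.grip_point_offset behind it (r.grip_point_offset is the distance from the TCP to the grasp point, in m); z points along the fingers, y is the direction in which the jaws open and shut (so a half turn about z gives the same grasp; the last joint's range is limited). The gripper opens to 85 mm and grips with 20 to 120 N. Pads are 22 mm wide; open, the fingers measure 114 mm over their backs; the gripper's body (76 mm by 85 mm) begins 54 mm behind the grasp point. The pads swing forward as they close: fully open they stand 13 mm farther back than shut.
Start: joints at [1.197, 0.477, 0.022, 1.555, -0.011, 1.109, -0.083], TCP at [0.177, -0.651, 0.231] pointing down, gripper open.
Joint ranges: [-2.96, 2.96], [-0.34, 2.1], [-1.41, 1.46], [0.24, 2.44], [-1.37, 4.51], [0.17, 1.92], [-2.96, 2.96]. Speed limits (rad/s): [2.39, 2.39, 3.14, 3.14, 3.14, 3.14, 3.14].

### API

Orientations are given as a rotation vector (axis times angle).
In Python, from bench import r gives the robot as it stands. The module is installed in compiled form; this text tells all that it offers.
- The arm moves only by the tool play_rows, never from a script. Its argument "deltas" is a list of rows, each a list of 3 entries, a list of its own where there are three numbers: the finger opening in mm, from 0 to 85.4, then the shift along the tool's x, y, z in mm, then the turn, a rotation vector about the tool's x, y, z in rad. A call has 1 to 8 rows; each row is the pose to reach, as a shift and turn from the pose measured when the call began, along the tool's axes at that moment; what a row does not reach only later rows make up. A row lasts 1/8 s, in which the tool goes at most 62.5 mm and 10.7 degrees, less where a joint would pass 70% of its speed; a pose out of reach is approached as far as the arm can. A call with a gripper value outside its range is refused whole. The fingers move at their own pace and stop on an object; "squeeze" is the grip in N (left out, the last holds). Time passes only in rows, so rows that repeat a pose let the fingers close. It gives the time, the measured TCP pose, the force and the opening at its end, in the units of the state.
- r.get_obs(): the state, without advancing time (a new reading comes with each control period).
- r.grab_frame(name): name is "side" or "top"; returns (picture, depth): 480x640x3 uint8, red, green, blue; 480x640 float32, m along the optical axis (not along the pixel's ray), 0 where there is no reading.
- r.camera_model(name): a dict with "mtx" (3x3 intrinsics, pixels), "D" ([k1, k2, p1, p2, k3] as OpenCV has them; the pictures are not rectified), "rvec" (rotation vector, rad) and "tvec" (3), from world to camera coordinates, as OpenCV has them. Camera axes: x right, y down, z forward; pixel columns grow to the right and rows downward; lengths in m; the calibration is good to about 2 mm. A picture is of the moment at which its call begins. camera_model takes no time and is no camera call.
- r.hand_in(): hands the job in, once; it reports no verdict.
The state is a dict: "clock": time; "joints": joint angles; "qvel": joint speeds; "tau": joint torques, N m; "tcp_pos": TCP position; "orientation": TCP orientation; "contact_force": force on the tool from outside, world axes, zero at the start; "moment": the same for the moment, N m; "grip_width": finger opening in m.
Only numpy, scipy, OpenCV 4.12 (cv2) and the standard library are available. Lean on these libraries where they do the work, as an engineer would, in place of code of your own. Each camera call takes 0.05 s, during which the arm holds its last target. There are 200 camera calls.

### The job

Lay the brown treat carton down in its marked place: first push the round wooden chew block along the shelf until no part of it is on the blue mat, while the carton still stands; then push the carton high on its far side from the mat so that it topples onto the face that looked towards the mat and comes to rest flat, wholly inside the mat with its white border, the chew block still off the mat. Only push with the fingers, lift and carry nothing, and leave the other things on the shelf where they are.

Things in the scene. Friction and masses are not known exactly. Their poses are not given: they have to be found in the camera images.
- mat: Blue mat with a thin white border, the marked place, let in flush with the shelf (no step; it never moves). 180 mm along its x, 120 mm along its y, white border included. Origin: its centre at shelf height. Its +x is roughly the way the carton will fall; the carton stands at its -x end. It may be turned up to 1.3 rad from the world's x.
- carton: Brown carton with a yellow band, upright, 40 (x) x 70 (y) x 120 (z) mm, 0.15-0.31 kg, evenly filled. Origin: centre of its underside. Front face (x = +20 mm) looks along the mat, its bottom edge 10-35 mm inside the mat; the back (x = -20 mm) is the side to push. Pushed 100 mm up it tips over its front bottom edge and falls by itself once the top is about 40 mm forward.
- carton_foot_left (a point): Corner of the carton's front face (the face that ends up underneath): bottom edge, +y side; in the carton's frame (20, 35, 0) mm.
- carton_foot_right (a point): Corner of the carton's front face (the face that ends up underneath): bottom edge, -y side; in the carton's frame (20, -35, 0) mm.
- carton_top_left (a point): Corner of the carton's front face (the face that ends up underneath): top edge, +y side; in the carton's frame (20, 35, 120) mm.
- carton_top_right (a point): Corner of the carton's front face (the face that ends up underneath): top edge, -y side; in the carton's frame (20, -35, 120) mm.
- carton_center (a point): Middle of the carton, 60 mm above the shelf while it stands, about 20 mm when it lies.
- comb: Steel grooming comb lying flat, 170 x 40 x 5 mm, long side parallel to the mat's x, about 170 mm from the mat's centre on its -y side. Leave alone. Origin: centre of underside.
- bowl: White ceramic rabbit bowl, 130 mm across, 50 mm high. Leave alone. Origin: centre of underside.
- jar: Clear pellet jar with green twist cap, 84 mm across, 137 mm high. Leave alone. Origin: centre of underside.
- scoop: Grey plastic litter scoop lying flat, about 230 x 90 x 35 mm. Leave alone. Origin: underside, near the middle of its length.
- spare: Spare carton standing at the left: white with a red band, 40 x 70 x 120 mm. Leave alone. Origin: centre of underside.
- stone: Blue mineral lick, a disc 60 mm across and 30 mm high. Leave alone. Origin: centre of underside.
- block: Round chew block, a slice of dark branch lying on the mat: 44 mm across, 28 mm high, 40 g, slides when pushed low. Origin: centre of its underside. Its edge is at least 50 mm from the front of the 120 mm high carton: keep the gripper body clear of that. The shelf on the mat's +y side is free to 150 mm from the mat's centre; the comb lies on the -y side.
Things that resemble listed ones, but are neither listed nor needed, are in the scene too. Of the things that look like the block, the middle-sized one is meant.

How it is judged:
On the way, in this order (a step that is already met when the one before it is completed fails the run):
1. the chew block is pushed wholly off the mat while the carton still stands ((x of block in the frame of mat above 0.111 m or x of block in the frame of mat below -0.111 m or y of block in the frame of mat above 0.081 m or y of block in the frame of mat below -0.081 m) and angle between carton's own z axis and vertical below 0.1 rad), for 0.2 s.
2. the carton is tipped over onto its front face (angle between carton's own x axis and vertical above 3.05 rad), for 0.2 s.
At the end, for the whole second after the job is handed in: The carton lies flat on its front face (within 5 degrees), all four corners of that face inside the mat's 180 x 120 mm (1 mm allowed), the chew block wholly off the mat (1 mm allowed) and on the shelf, both at rest (angle between carton's own x axis and vertical above 3.05 rad and x of carton_foot_left in the frame of mat between -0.091 and 0.091 m and y of carton_foot_left in the frame of mat between -0.061 and 0.061 m and x of carton_foot_right in the frame of mat between -0.091 and 0.091 m and y of carton_foot_right in the frame of mat between -0.061 and 0.061 m and x of carton_top_left in the frame of mat between -0.091 and 0.091 m and y of carton_top_left in the frame of mat between -0.061 and 0.061 m and x of carton_top_right in the frame of mat between -0.091 and 0.091 m and y of carton_top_right in the frame of mat between -0.061 and 0.061 m and (x of block in the frame of mat above 0.111 m or x of block in the frame of mat below -0.111 m or y of block in the frame of mat above 0.081 m or y of block in the frame of mat below -0.081 m) and height (world z) of block above -0.005 m and linear speed of each of carton, block below 0.02 m/s); the robot touches nothing.
It fails at once if the carton is lifted (its middle more than 85 mm above the shelf) (height (world z) of carton_center above 0.085 m).
It fails at once if the chew block is lifted (its origin more than 30 mm above the shelf) (height (world z) of block above 0.03 m).
It fails at once if another thing on the shelf is moved more than 20 mm (distance of any of comb, bowl, jar, scoop, spare, stone from where it was at the start of the episode above 0.02 m).
It also fails if it takes over 43 s, if anything falls off the work surface, if the arm or the gripper's body presses on something with over 40 N, if the wrist force passes 120 N, or if a joint passes its speed limit or range.

## Working session

There is one attempt and no reset: what is moved stays moved. The work goes in short steps, Python scripts to look and compute and a tool call to move; the robot and the scene stay as the last step left them, time stands still between calls to the robot, and variables do not carry over. Pictures are saved under pics/ and viewed, about 8 in all and at most 12, crops included, and the job is handed in when it is done.

Besides the shell and the picture viewer there is one more tool, called after ">>>" as name(argument=value, ...), one argument or row to a line, values as JSON. play_rows: Moves the arm, as the interface text tells. Its arguments: {"type":"object","properties":{"deltas":{"type":"array"},"squeeze":{"type":"number"}},"required":["deltas"]}

```bash
mkdir -p pics; cat > h.py <<'E'
import numpy as np, cv2
from bench import r
def cam(n):
    c=r.camera_model(n); R=cv2.Rodrigues(np.array(c["rvec"],float))[0]
    return np.array(c["mtx"],float),np.array(c["D"],float),R,np.array(c["tvec"],float).reshape(3)
def px2w(n,pts,z=0.0):
    K,D,R,t=cam(n); u=cv2.undistortPoints(np.array(pts,float).reshape(-1,1,2),K,D).reshape(-1,2)
    d=np.c_[u,np.ones(len(u))]@R; o=-R.T@t
    return o+d*((z-o[2])/d[:,2])[:,None]
def w2px(n,P):
    K,D,R,t=cam(n); return cv2.projectPoints(np.array(P,float).reshape(-1,1,3),cv2.Rodrigues(R)[0],t,K,D)[0].reshape(-1,2)
def snap(n,f):
    im,d=r.grab_frame(n); cv2.imwrite(f"pics/{f}.png",im[:,:,::-1]); np.save(f"pics/{f}.npy",d); return im,d
E
python3 - <<'E'
from h import *
snap("top","t0"); snap("side","s0")
for n in("top","side"):
    K,D,R,t=cam(n); print(n,-R.T@t,R[2])
o=r.get_obs(); print(o, r.grip_point_offset)
E
```

```text
top [0.47660788 0.00476113 1.50895313] [ 0.10545196  0.00836691 -0.9943892 ]
side [ 0.33516374 -0.64966104  0.87073327] [ 0.28316108  0.61373142 -0.73698952]
{'clock': 0.1, 'joints': array([ 1.19691891,  0.47773379,  0.02238408,  1.55633009, -0.01149748,
        1.10930301, -0.08309862]), 'qvel': array([ 0.00023177, -0.00211487,  0.00110415, -0.00167152,  0.00041301,
        0.00148264,  0.00040561]), 'tau': array([ 3.95666604e-03, -5.97760284e+01,  1.61340069e+00, -2.81953579e+01,
        1.27499897e-02,  5.03539690e-03,  5.17459705e-05]), 'tcp_pos': array([ 0.17712213, -0.65080404,  0.23042227]), 'orientation': array([-3.11230485e+00, -4.16019831e-01,  5.60651115e-04]), 'contact_force': array([ 0.22396662, -0.24484221, -0.1065197 ]), 'moment': array([-0.0138557 ,  0.05198897,  0.05343346]), 'grip_width': 0.08491246372960133} 0.0187
```

View pics/t0.png

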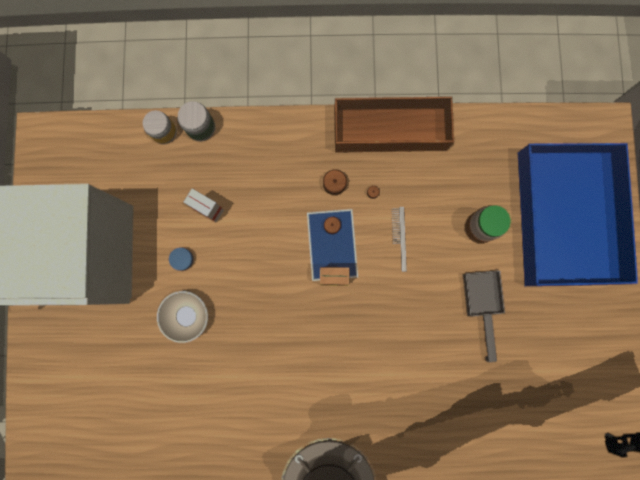

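View pics/s0.png

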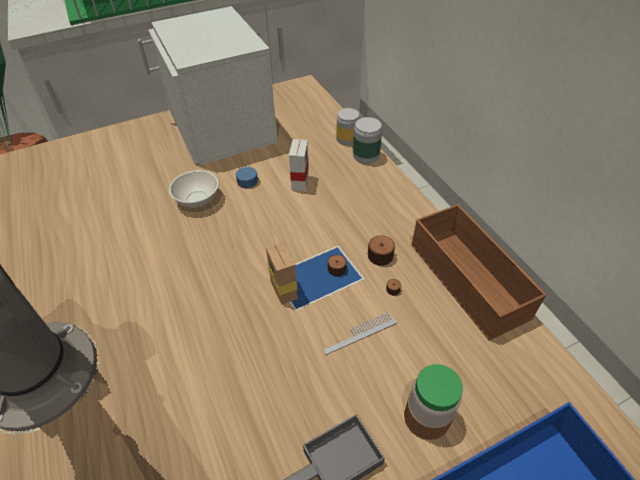

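Three candidate blocks in the top view: large at (335,181), small at (373,192), and middle-sized at (332,225) on the mat. The one on the mat fits the description. Mat corners are about (307,212), (353,209), (357,278) and (313,281), and the carton is at its near end. I'll confirm this in enlarged crops.

```bash
python3 - <<'E'
import cv2,numpy as np
a=cv2.imread("pics/t0.png")[165:295,290:420]; b=cv2.imread("pics/s0.png")[225:315,255:405]
a=cv2.resize(a,None,fx=4.5,fy=4.5,interpolation=cv2.INTER_CUBIC);cv2.imwrite("pics/ca.png",a)
b=cv2.resize(b,None,fx=5,fy=5,interpolation=cv2.INTER_CUBIC);cv2.imwrite("pics/cb.png",b)
E
```

```text
(no output)
```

View pics/ca.png

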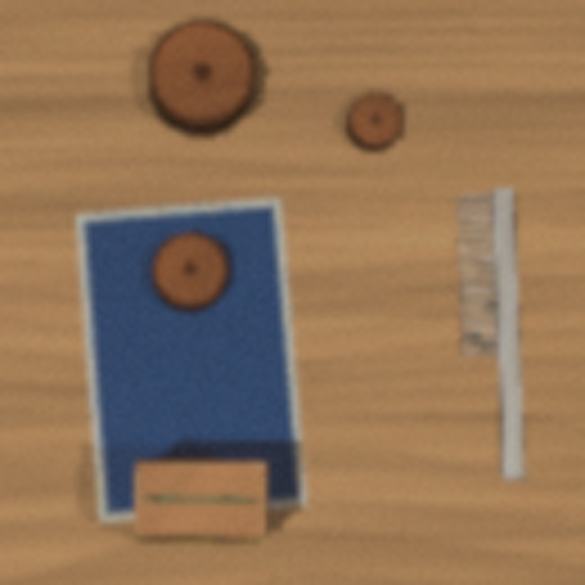

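View pics/cb.png

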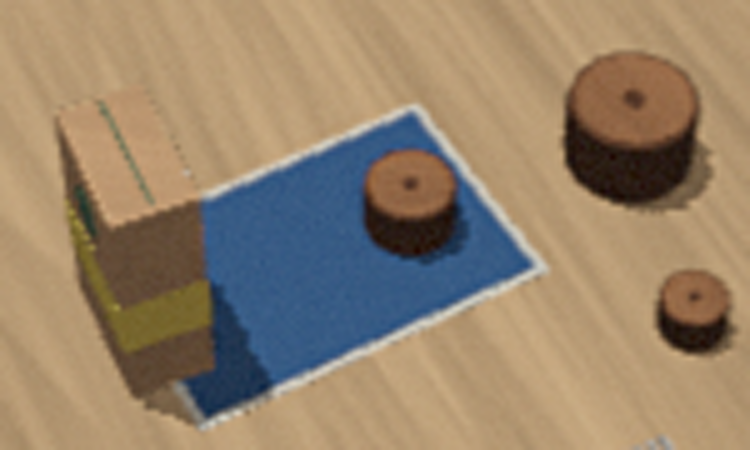

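The middle block on the mat (crop (190,271)) is the target. Carton top corners are at crop (136,461), (267,461), (267,536) and (136,536).

```bash
cat >> h.py <<'E'
def crop(P,x0=290,y0=165,s=4.5): return (np.array(P,float)+.5)/s-.5+[x0,y0]
E
python3 - <<'E'
from h import *
np.set_printoptions(precision=4,suppress=True)
M=px2w("top",crop([(77,215),(281,199),(305,503),(101,521)]))[:,:2]
c=M.mean(0); d=(M[0]+M[1]-M[2]-M[3]); a=np.arctan2(d[1],d[0]); print("mat",c,a,np.linalg.norm(M-np.roll(M,1,0),axis=1))
C=px2w("top",crop([(136,461),(267,461),(267,536),(136,536)]),.12)[:,:2]
print(C); d=C[0]+C[1]-C[2]-C[3]; ac=np.arctan2(d[1],d[0]); d2=C[0]-C[1]+C[3]-C[2]; print(ac,np.arctan2(d2[1],d2[0])-np.pi/2)
cc=C.mean(0); b=px2w("top",crop([(190,271)]),.028)[0,:2]
# side checks
q=px2w("side",crop([(417,105),(543,267),(202,425)],255,225,5))[:,:2]; print("side mat far-left, far-right, near-right",q,M[:3])
print("side block",px2w("side",crop([(410,185)],255,225,5),.028), "side cart top", px2w("side",crop([(57,118),(143,88),(202,195),(110,228)],255,225,5),.12))
R=np.array([[np.cos(a),np.sin(a)],[-np.sin(a),np.cos(a)]])
print("carton w",cc,"mat",R@(cc-c)," block w",b,"mat",R@(b-c))
for n,u,v in(("jar",493,220),): pass
print("big,small",px2w("top",[[335,181]],.04),px2w("top",[[373,192]],.02))
E
```

```text
mat [ 0.6178 -0.0176] 0.061685583263059465 [0.1794 0.1199 0.1783 0.1185]
[[ 0.5521  0.0144]
 [ 0.5511 -0.0555]
 [ 0.5112 -0.0547]
 [ 0.5122  0.015 ]]
-0.016705996584018525 -0.014781253905375324
side mat far-left, far-right, near-right [[ 0.7032  0.0444]
 [ 0.71   -0.071 ]
 [ 0.5333 -0.0828]] [[ 0.7033  0.0477]
 [ 0.7109 -0.0719]
 [ 0.5329 -0.0822]]
side block [[ 0.666  -0.0208  0.028 ]] side cart top [[ 0.5127  0.0086  0.12  ]
 [ 0.5519  0.0085  0.12  ]
 [ 0.551  -0.057   0.12  ]
 [ 0.5106 -0.0567  0.12  ]]
carton w [ 0.5316 -0.0202] mat [-0.0862  0.0027]  block w [ 0.6656 -0.0175] mat [ 0.0477 -0.0028]
big,small [[ 0.778  -0.0274  0.04  ]] [[ 0.7514 -0.1265  0.02  ]]
```

```bash
cat > g.py <<'E'
import sys; from h import *; from scipy.spatial.transform import Rotation as S
# goal: world xyz (m) + yaw of tool x; prints delta in the tool frame
x,y,z,yaw=map(float,sys.argv[1:5]); o=r.get_obs()
T=S.from_rotvec(o["orientation"]); G=S.from_euler("z",yaw)*S.from_rotvec([np.pi,0,0])
print(np.round(T.inv().apply(np.array([x,y,z])-o["tcp_pos"])*1000,1), np.round((T.inv()*G).as_rotvec(),3))
E
python3 g.py .669 -.0775 .2 1.633
```

```text
[ 625.2 -423.9   31. ] [-1.000e-03 -1.000e-03 -1.367e+00]
```

>>> play_rows(
  deltas=[
    [24,[625,-424,31],[0,0,-1.367]],
    [24,[625,-424,31],[0,0,-1.367]],
    [24,[625,-424,31],[0,0,-1.367]],
    [24,[625,-424,31],[0,0,-1.367]],
    [24,[625,-424,31],[0,0,-1.367]],
    [24,[625,-424,31],[0,0,-1.367]],
    [24,[625,-424,31],[0,0,-1.367]],
    [24,[625,-424,31],[0,0,-1.367]],
  ],
)

```text
clock: 1.1
tcp_pos: [0.503, -0.2704, 0.2104]
orientation: [-2.147, -2.291, -0.001]
contact_force: [0.9, -1.1, -0.2]
grip_width: 0.0239
```

```bash
python3 g.py .669 -.0775 .2 1.633
```

```text
[181.7 178.1  10.6] [-0.001 -0.002  0.003]
```

>>> play_rows(
  deltas=[
    [24,[182,178,10],[0,0,0.003]],
    [24,[182,178,10],[0,0,0.003]],
    [24,[182,178,10],[0,0,0.003]],
    [24,[182,178,10],[0,0,0.003]],
    [24,[182,178,10],[0,0,0.003]],
    [24,[182,178,70],[0,0,0.003]],
    [24,[182,178,130],[0,0,0.003]],
    [24,[182,178,150],[0,0,0.003]],
  ],
)

```text
clock: 2.1
tcp_pos: [0.6653, -0.0782, 0.0564]
orientation: [-2.148, -2.283, 0.007]
contact_force: [-0.1, 0.0, 0.2]
grip_width: 0.0236
```

```bash
python3 - <<'E'
from h import *
im,d=snap("side","s1"); c=im[200:320,240:420,::-1]
cv2.imwrite("pics/s1c.png",cv2.resize(c,None,fx=4,fy=4,interpolation=cv2.INTER_CUBIC))
E
python3 g.py .669 -.0775 .012 1.633; python3 g.py .6608 .058 .012 1.633
```

```text
[ 0.2  3.8 43.8] [-0.008 -0.002 -0.001]
[135.9   3.9  44.1] [-0.008 -0.002 -0.001]
```

View pics/s1c.png

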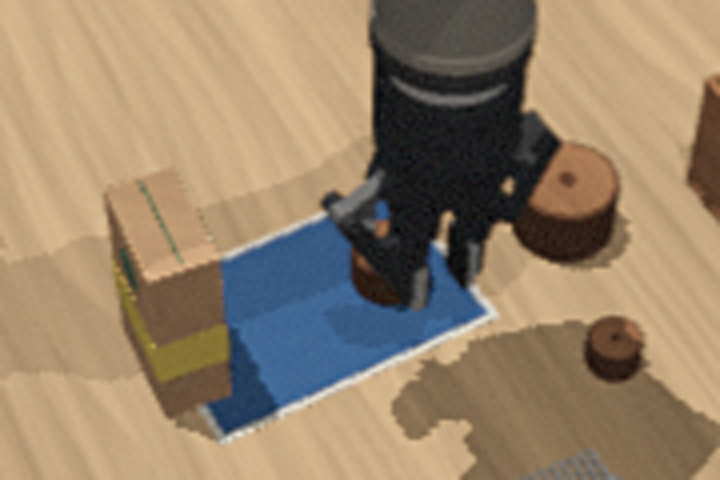

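Block, carton (crop (165,300)) and gripper (crop (440,290)) are laid out as planned: the fingers are on the -y side of the block and well clear of the carton. I'll descend and push.

>>> play_rows(
  deltas=[
    [24,[0,4,25],[-0.008,0,0]],
    [24,[0,4,44],[-0.008,0,0]],
    [24,[0,4,44],[-0.008,0,0]],
    [24,[14,4,44],[-0.008,0,0]],
    [24,[28,4,44],[-0.008,0,0]],
    [24,[42,4,44],[-0.008,0,0]],
    [24,[56,4,44],[-0.008,0,0]],
    [24,[70,4,44],[-0.008,0,0]],
  ],
)

```text
clock: 3.15
tcp_pos: [0.6649, -0.0066, 0.0121]
orientation: [-2.151, -2.288, -0.002]
contact_force: [0.2, 0.0, 0.4]
grip_width: 0.0243
```

```bash
python3 g.py .6608 .058 .012 1.633
```

```text
[64.7 -0.1  0.3] [ 0.    -0.002 -0.001]
```

Push to the end, back off, and rise.

>>> play_rows(
  deltas=[
    [24,[14,0,0],[0,0,0]],
    [24,[28,0,0],[0,0,0]],
    [24,[42,0,0],[0,0,0]],
    [24,[56,0,0],[0,0,0]],
    [24,[66,0,0],[0,0,0]],
    [24,[66,0,0],[0,0,0]],
    [24,[45,0,0],[0,0,0]],
    [24,[45,0,-60],[0,0,0]],
  ],
)

```text
clock: 4.15
tcp_pos: [0.6586, 0.0316, 0.0677]
orientation: [-2.154, -2.279, 0.014]
contact_force: [0.9, -0.5, 0.7]
grip_width: 0.0239
```

```bash
python3 g.py .44 -.0195 .24 3.126;python3 g.py .44 -.0195 .24 -.0155
```

```text
[ -39.  -222.9 -169.9] [-0.01  -0.007 -1.499]
[ -39.  -222.9 -169.9] [-0.007  0.01   1.643]
```

>>> play_rows(
  deltas=[
    [30,[0,0,-60],[0,0,0]],
    [30,[0,0,-120],[0,0,0]],
    [30,[0,0,-170],[0,0,0]],
    [30,[-10,-60,-170],[0,0,-0.18]],
    [30,[-20,-120,-170],[0,0,-0.36]],
    [30,[-30,-180,-170],[0,0,-0.54]],
    [30,[-39,-205,-170],[0,0,-0.72]],
    [30,[-39,-205,-170],[0,0,-0.9]],
  ],
)

```text
clock: 5.15
tcp_pos: [0.4557, -0.0223, 0.24]
orientation: [-0.946, -2.986, 0.013]
contact_force: [0.9, 0.0, 0.4]
grip_width: 0.0296
```

```bash
python3 g.py .46 -.019 .24 3.126; python3 - <<'E'
from h import *
im,d=snap("side","s2"); print(r.get_obs()["joints"])
c=im[160:320,220:420,::-1]
cv2.imwrite("pics/s2c.png",cv2.resize(c,None,fx=3.6,fy=3.6,interpolation=cv2.INTER_CUBIC))
E
```

```text
[-1.6  5.1 -0.1] [-0.008 -0.009 -0.598]
[ 0.52438601  0.16945959 -0.67401986  2.00066431  0.12691419  1.02242066
  0.75442443]
```

View pics/s2c.png

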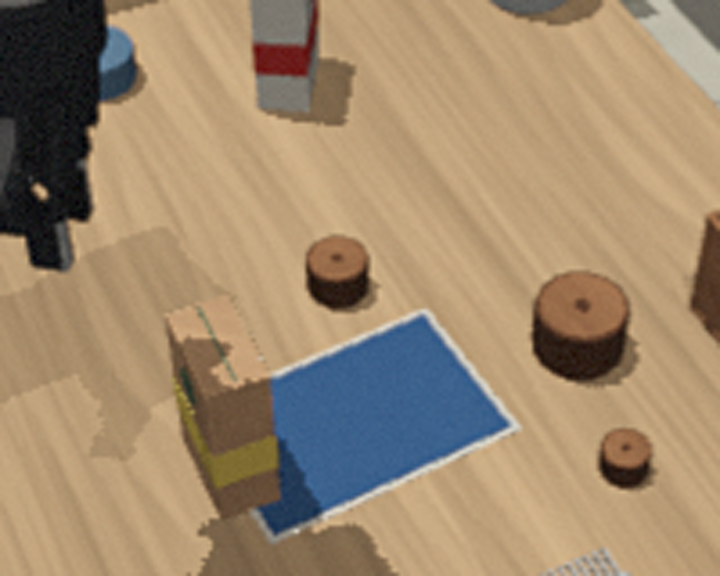

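The block (crop (337,258)) is off the mat on the +y side, and the carton still stands in place. Next I finish the turn and lower behind the carton.

>>> play_rows(
  deltas=[
    [30,[-2,5,0],[0,-0.009,-0.18]],
    [30,[-2,5,0],[-0.008,-0.009,-0.36]],
    [30,[-2,5,0],[-0.008,-0.009,-0.54]],
    [30,[-2,5,0],[-0.008,-0.009,-0.598]],
    [30,[-2,5,50],[-0.008,-0.009,-0.598]],
    [30,[-2,5,100],[-0.008,-0.009,-0.598]],
    [30,[-2,5,142],[-0.008,-0.009,-0.598]],
    [30,[-2,5,142],[-0.008,-0.009,-0.598]],
  ],
)

```text
clock: 6.2
tcp_pos: [0.4576, -0.0207, 0.0958]
orientation: [-0.018, -3.136, -0.001]
contact_force: [-0.6, -0.4, -0.1]
grip_width: 0.0303
```

```bash
python3 g.py .56 -.0206 .098 3.126; python3 - <<'E'
from h import *
p=px2w("side",crop([(337,258)],220,160,3.6),.028)[0,:2]-[.6178,-.0176]; a=.0617
print("block in mat",p@[np.cos(a),np.sin(a)],p@[-np.sin(a),np.cos(a)])
E
```

```text
[-102.3    1.3   -2.8] [ 0.001 -0.006  0.004]
block in mat 0.047083848291490205 0.10528921947506402
```

>>> play_rows(
  deltas=[
    [30,[-15,1,-3],[0,0,0]],
    [30,[-30,1,-3],[0,0,0]],
    [30,[-40,1,-3],[0,0,0]],
    [30,[-46,1,-3],[0,0,0]],
    [30,[-52,1,-3],[0,0,0]],
    [30,[-58,1,-3],[0,0,0]],
    [30,[-64,1,-3],[0,0,0]],
    [30,[-70,1,-3],[0,0,0]],
  ],
)

```text
clock: 7.2
tcp_pos: [0.528, -0.0206, 0.0984]
orientation: [-0.018, -3.136, -0.001]
contact_force: [0.4, -0.2, -0.4]
grip_width: 0.0303
```

```bash
python3 - <<'E'
from h import *
im,d=snap("side","s3"); print(r.get_obs()["contact_force"])
c=im[160:320,220:420,::-1]
cv2.imwrite("pics/s3c.png",cv2.resize(c,None,fx=3.6,fy=3.6,interpolation=cv2.INTER_CUBIC))
E
```

```text
[1.15949163 0.0556206  0.53930803]
```

View pics/s3c.png

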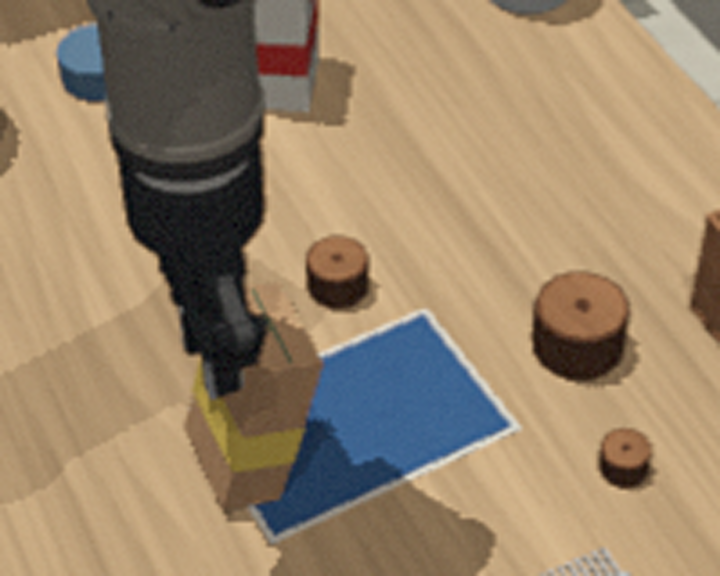

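The carton is tilting about its front foot (crop (235,515)) without sliding. I'll keep pushing past the balance point, then hold.

>>> play_rows(
  deltas=[
    [30,[-6,0,0],[0,0,0]],
    [30,[-12,0,0],[0,0,0]],
    [30,[-18,0,0],[0,0,0]],
    [30,[-24,0,0],[0,0,0]],
    [30,[-30,0,0],[0,0,0]],
    [30,[-30,0,0],[0,0,0]],
    [30,[-30,0,-40],[0,0,0]],
    [30,[-10,0,-90],[0,0,0]],
  ],
)

```text
clock: 8.25
tcp_pos: [0.5392, -0.0207, 0.1887]
orientation: [-0.019, -3.135, -0.003]
contact_force: [-0.1, -0.9, 0.3]
grip_width: 0.0301
```

>>> play_rows(
  deltas=[
    [30,[55,0,-40],[0,0,0]],
    [30,[100,0,-60],[0,0,0]],
    [30,[100,0,-60],[0,0,0]],
    [30,[100,0,-60],[0,0,0]],
    [30,[100,0,-60],[0,0,0]],
  ],
)

```text
clock: 8.88
tcp_pos: [0.44, -0.0196, 0.2487]
orientation: [-0.019, -3.134, -0.005]
contact_force: [-0.0, 0.4, -0.3]
grip_width: 0.0301
```

```bash
python3 - <<'E'
from h import *
im,d=snap("top","t4"); c=im[165:295,270:400,::-1]; print(r.get_obs()["qvel"].round(3))
cv2.imwrite("pics/t4c.png",cv2.resize(c,None,fx=4.5,fy=4.5,interpolation=cv2.INTER_CUBIC))
E
```

```text
[-0.001 -0.001 -0.    -0.    -0.002  0.     0.   ]
```

View pics/t4c.png

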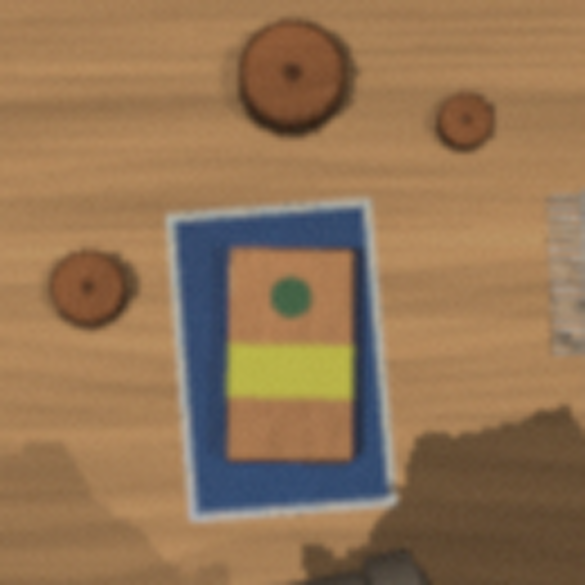

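The carton lies flat inside the mat, with crop corners (228,248), (354,248), (354,461) and (227,461). The block is off the mat at (88,288), and the arm is clear and still. One numeric check, then hand in.

```bash
python3 - <<'E'
from h import *
np.set_printoptions(precision=3,suppress=True)
a=.0617; R=np.array([[np.cos(a),np.sin(a)],[-np.sin(a),np.cos(a)]])
f=lambda P,z:(px2w("top",crop(P,270),z)[:,:2]-[.6178,-.0176])@R.T
print(f([(228,248),(354,248),(354,461),(227,461)],.04)); print(f([(88,288)],.028))
d=np.load("pics/t4.npy"); K,D,Rc,t=cam("top")
for x,y in [(240,260),(340,260),(340,450),(240,450)]:
    u,v=crop((x,y),270).round().astype(int); n=cv2.undistortPoints(np.array([[[u,v]]],float),K,D)[0,0]
    print((Rc.T@(np.r_[n,1]*d[v,u]-t))[2])
print(r.hand_in())
E
```

```text
[[ 0.062  0.026]
 [ 0.056 -0.046]
 [-0.065 -0.036]
 [-0.059  0.036]]
[[0.046 0.108]]
0.03815601331240542
0.04042944219122995
0.04009680283387212
0.041945201526785554
the job is handed in; nothing more can be done
None
```

I pushed the middle-sized chew block sideways off the mat, then tipped the carton over with a high push on its back face. The job is handed in at about 9 s on the robot's clock; the interface gives no verdict.

My last checks, from the top camera:
- **Carton:** it lies flat, with its upper side 38–42 mm high at all four sampled points. Its corners in the mat frame are x −65 to +62 mm and y −46 to +36 mm. The limits are ±91 and ±61 mm, so it is well inside.
- **Block:** it sits at y = +108 mm in the mat frame, where more than 81 mm is needed.
- **Arm:** clear of everything, with joint speeds near zero.
- **Other things on the shelf:** the moves kept clear of them and I saw nothing shifted, but I did not measure their positions afterwards.

No check failed. The top and side cameras agreed to about 3 mm on the mat and block and within about 6 mm on the carton, which is less than the margins above.

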